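# Charge the grinding jar and hold its lid down

## Robot

A 7-joint arm with a two-finger parallel gripper is mounted at the origin on a cart in front of the work surface, level with it; the furniture and walls round the work are solid. World frame = base frame: x ahead of the robot, y to its left, z up, the work surface at z = 0. Lengths are in m, angles in rad, forces in N, time in s.
With the tool pointing down it reaches from about 0.4 to 0.85 m from the base axis. Payload 4.5 kg.
Tool frame: the origin (TCP) lies midway between the tips of the shut fingers; the grasp point (between the pads) lies 19 mm behind it; z points along the fingers, y is the direction in which the jaws open and shut (so a half turn about z gives the same grasp; the last joint's range is limited). The gripper opens to 88 mm and grips with 3 to 60 N. Pads are 18 mm wide; open, the fingers measure 123 mm over their backs; the gripper's body (75 mm by 187 mm) begins 45 mm behind the grasp point.
Start: joints at [1.348, 0.689, -0.195, 1.565, 0.157, 0.902, -0.215], TCP at [0.159, -0.605, 0.239] pointing down, gripper open.
Joint ranges: [-3.01, 3.01], [-0.46, 2.08], [-1.47, 1.51], [0.13, 2.56], [-1, 4.14], [0.04, 2.09], [-2.66, 2.66]. Speed limits (rad/s): [2.57, 2.57, 3.14, 3.14, 3.14, 3.14, 3.14].

## Interface

Orientations are given as a unit quaternion [x, y, z, w].
In Python, from plant import r, viewer gives the robot as it stands.
- The arm moves only by the tool play_rows, never from a script. Its argument "commands" is a list of rows, each an object with "delta_rot": the turn, a rotation vector about the tool's x, y, z normalised to -1 to 1, where 1 is pi rad, a list of three; "travel": the shift along the tool's x, y, z normalised to -1 to 1, where 1 is 15 cm, a list of three; "gripper": the opening, from -1 (shut) to 1 (fully open). In form: [{"delta_rot": [wx, wy, wz], "travel": [x, y, z], "gripper": gripper}, ...]. A call has 1 to 12 rows; each row is the pose to reach, as a shift and turn from the pose commanded when the call began, along the tool's axes at that moment, turning the shorter way round; what a row does not reach only later rows make up. A row lasts 1/8 s, in which the tool goes at most 62.5 mm and 10.7 degrees, less where a joint would pass 70% of its speed; a pose out of reach is approached as far as the arm can. A call with a number of a shift or a turn outside -1 to 1 is refused whole. A call with a gripper value outside its range is refused whole. The fingers move at their own pace and stop on an object; "force" is the grip in N (left out, the last holds). Time passes only in rows, so rows that repeat a pose let the fingers close. It gives the time, the measured TCP pose, the force and the opening at its end, in the units of the state.
- r.get_state(): the state, without advancing time (a new reading comes with each control period).
- viewer.snapshot(name): name is "side" or "top" or "wrist"; returns a dict with "color" (384x512x3 uint8, red, green, blue), "z_map" (384x512 float32, m along the optical axis (not along the pixel's ray), 0 where there is no reading), "fx", "fy", "cx", "cy" (pixels), "distortion" ([k1, k2, p1, p2, k3] as OpenCV has them; the pictures are not rectified), "origin" and "attitude" of the camera in the world. Camera axes: x right, y up, looking along -z (the intrinsics and any distortion apply to the point x, -y, -z); pixel columns grow to the right and rows downward; lengths in m; the calibration is good to about 2 mm. A picture is of the moment at which its call begins.
- r.finish_job(): hands the job in, once; it reports no verdict.
Trained networks look in the newest picture that a camera, given by its name, has taken for a name from the list of things; names that differ only in an ending like _2 or _b are one class to them, and where a whole thing is asked for, a point or a joint stands for the part that bears it (a point fixed in the world has none). Each returns a list of dicts, best first, with "conf" (0 to 1); they miss things now and then, are a little off and sometimes report something else, mostly with a low value. They report only what shows in the picture. A call takes as long as a camera call. They do not tell look-alikes from the thing itself.
- viewer.outline_of(camera, label): "pixels" (384x512 bool, what is visible of it) and "at" ([column, row] in pixels, amid what is visible of it).
- viewer.pinpoint(camera, label): "at" ([column, row] in pixels: a listed point, or the origin of a listed thing).
The state is a dict: "clock": time; "q": joint angles; "qd": joint speeds; "joint_torque": joint torques, N m; "tool_pos": TCP position; "eef_rot": TCP orientation; "contact_force": force on the tool from outside, world axes, zero at the start; "moment": the same for the moment, N m; "opening": opening from 0.0 (shut) to 1.0 (fully open).
Only numpy, scipy, OpenCV 4.12 (cv2) and the standard library are available. Lean on these libraries where they do the work, as an engineer would, in place of code of your own. Each camera call takes 0.05 s, during which the arm holds its last target. There are 200 camera calls.

## Task

Pour all six steel grinding balls out of the cup into the fixed grinding jar and stand the empty cup upright on the bench again. Then bring the lid by its knob over the jar, slide it about until the hole under it drops over the jar's centre pin, and press it down against the sprung seal ring until it sits fully home on the jar's rim. Finish while still holding the lid's knob and pressing the lid down; leave the other things on the bench where they stand.

Things in the scene. Friction and masses are not known exactly. Their poses are not given: they have to be found in the camera images.
- jar: Round open steel grinding jar, fixed, upright. Origin: centre of its underside on the bench; z up. Base disc dia 120 mm, 8 mm thick; wall inner dia 80, outer 104 mm; inner floor 8 mm, rim 50 mm above the bench. Pin on its axis: dia 10 mm, cone nose 7 mm long with 4 mm flat tip. A black sprung seal ring (dia 87 to 97 mm) stands 6 mm proud of the rim.
- pin_tip (a point): Tip of the jar's locating pin, on the jar's axis, 70 mm above the bench, 20 mm above the rim.
- seal (a joint): Downward travel of the spring-loaded seal ring in m: 0 free (6 mm proud of the rim), 0.006 level with the rim, where the lid's underside meets the steel rim. Spring: 4.5 N to start it, 13.5 N at 0.006 (the lid's own weight gives about 2 N of it).
- lid: Round steel lid, dia 104 mm, disc 8 mm thick, flat on the bench; 0.15 to 0.3 kg. Origin: centre of its underside; z up. Round black knob on the axis, dia 32 mm, from 8 to 46 mm above the origin. A blind hole (dia 13 mm, 30 mm deep) runs up into the knob from below, unseen from above. Fits the pin at any yaw; fully home its origin is 50 mm above the jar's.
- knob (a point): Point on the lid's axis inside the knob, 34 mm above the lid's underside: where to hold it.
- cup: White open pouring cup (scoop) on the bench, about 0.12 kg empty. Origin: underside below the middle of its flat floor; z up, lip towards its own -x, grip tab +x. Floor 3 mm thick, inside 54 mm (x) by 38 mm (y); walls 3 mm thick, 33 mm high. At the -x end a chute with 20 mm sides rises at 30 degrees to the lip. Empties when tipped lip-down about 45 degrees.
- tab (a point): Grip point in the cup's upright tab, 45 mm behind (+x) and 50 mm above the cup's origin. The tab is 10 mm thick (along the cup's y), 28 mm long (x), and reaches from 10 to 66 mm above the bench.
- lip (a point): Middle of the cup's pouring lip, 79 mm in front (-x) and 33 mm above the cup's origin.
- ball_0: One of six steel grinding balls, diameter 16 mm, 17 g, lying in the cup. Origin: its centre.
- ball_1: One of six steel grinding balls, diameter 16 mm, 17 g, lying in the cup. Origin: its centre.
- ball_2: One of six steel grinding balls, diameter 16 mm, 17 g, lying in the cup. Origin: its centre.
- ball_3: One of six steel grinding balls, diameter 16 mm, 17 g, lying in the cup. Origin: its centre.
- ball_4: One of six steel grinding balls, diameter 16 mm, 17 g, lying in the cup. Origin: its centre.
- ball_5: One of six steel grinding balls, diameter 16 mm, 17 g, lying in the cup. Origin: its centre.
- objective_can: Bystander: grey screw can with black lid, diameter 38 mm, 56 mm high, upright. Origin: centre of its underside.
- dropper: Bystander: small white dropper bottle with black tip, diameter 34 mm, 90 mm high, upright. Origin: centre of its underside.
- mount: Bystander: black resin sample puck, diameter 30 mm, 12 mm high. Origin: centre of its underside.
There are look-alikes about, which are no part of the job. There is more than one size of the cup; the job needs the larger.

How it is judged:
On the way, in this order (a step that is already met when the one before it is completed fails the run):
1. all six balls are in the jar (horizontal distance between each of ball_0, ball_1, ball_2, ball_3, ball_4, ball_5 and jar below 0.038 m and height (world z) of each of ball_0, ball_1, ball_2, ball_3, ball_4, ball_5 below 0.048 m), for 0.2 s.
2. with the balls in the jar and the cup standing upright on the bench again, the lid has dropped over the pin (all of step 1 and horizontal distance between lid and jar below 0.004 m and z of lid in the frame of jar below 0.06 m and angle between each of lid, cup's own z axis and vertical below 0.1 rad and height (world z) of cup below 0.006 m), for 0.1 s.
At the end, for the whole second after the job is handed in: All six balls in the jar; lid on the pin (axis within 3 mm, level within 3 degrees), underside at most 2 mm above the rim, seal ring pressed at least 4.5 mm, fingers still pushing the lid (over 3 N); cup upright on the bench, at rest; bystanders moved under 30 mm (all of step 1 and horizontal distance between lid and jar below 0.003 m and z of lid in the frame of jar below 0.052 m and angle between lid's own z axis and vertical below 0.05 rad and value of joint seal above 0.0045 m and contact force between the fingers and lid above 3 N and angle between cup's own z axis and vertical below 0.1 rad and height (world z) of cup below 0.006 m and linear speed of cup below 0.02 m/s and linear speed of lid below 0.01 m/s); the arm keeps its last pose, push and grip.
It fails at once if the screw can was shoved or knocked over (distance of objective_can from where it was at the start of the episode above 0.03 m or angle between objective_can's own z axis and vertical above 0.5 rad).
It fails at once if the dropper bottle was shoved or knocked over (distance of dropper from where it was at the start of the episode above 0.03 m or angle between dropper's own z axis and vertical above 0.5 rad).
It fails at once if the sample puck was shoved or knocked over (distance of mount from where it was at the start of the episode above 0.03 m or angle between mount's own z axis and vertical above 0.5 rad).
It also fails if it takes over 64 s, if anything falls off the work surface, if the arm or the gripper's body presses on something with over 40 N, if the wrist force passes 120 N, or if a joint passes its speed limit or range.

## Working session

There is one attempt and no reset: what is moved stays moved. The work goes in short steps, Python scripts to look and compute and a tool call to move; the robot and the scene stay as the last step left them, time stands still between calls to the robot, and variables do not carry over. Pictures are saved under pics/ and viewed, about 8 in all and at most 12, crops included, and the job is handed in when it is done.

Besides the shell and the picture viewer there is one more tool, called in YAML: its name, and indented under it one key for each argument. play_rows: Moves the arm, as the interface text tells. Its arguments: {"type":"object","properties":{"commands":{"type":"array","items":{"type":"object","properties":{"delta_rot":{"type":"array","items":{"type":"number","minimum":-1,"maximum":1}},"travel":{"type":"array","items":{"type":"number","minimum":-1,"maximum":1}},"gripper":{"type":"number"}}}},"force":{"type":"number"}},"required":["commands"]}

```bash
mkdir -p pics
cat > h.py <<'E'
import numpy as np, cv2
from scipy.spatial.transform import Rotation as R
from plant import r, viewer
def snap(c,png=None):
    s=viewer.snapshot(c)
    if png: cv2.imwrite('pics/'+png,s['color'][:,:,::-1])
    return s
def rot(s):
    a=np.array(s['attitude'],float)
    return R.from_quat(a) if a.size==4 else R.from_matrix(a.reshape(3,3))
def ray(s,uv):
    K=np.array([[s['fx'],0,s['cx']],[0,s['fy'],s['cy']],[0,0,1.]])
    p=cv2.undistortPoints(np.array(uv,float).reshape(-1,1,2),K,np.array(s['distortion'],float)).reshape(-1,2)
    return rot(s).apply(np.c_[p[:,0],-p[:,1],-np.ones(len(p))])   # per unit depth
def at_z(s,uv,z):
    d=ray(s,uv);o=np.array(s['origin']); return o+d*((z-o[2])/d[:,2])[:,None]
def cloud(s,m):
    v,u=np.nonzero(m&(s['z_map']>0)); d=ray(s,np.c_[u,v])
    return np.array(s['origin'])+d*s['z_map'][v,u][:,None]
E
cat > a.py <<'E'
from h import *
np.set_printoptions(precision=4,suppress=True)
print(r.get_state())
for c in ['top','side']:
    s=snap(c,c+'0.png'); print(c,s['origin'],rot(s).as_matrix()[:,2])
    for l,z in [('jar',0),('pin_tip',.07),('lid',0),('knob',.034),('cup',0),('tab',.05),('lip',.033),('objective_can',0),('dropper',0),('mount',0)]:
        for d in viewer.pinpoint(c,l)[:4]: print(l,round(d['conf'],2),np.round(d['at']),at_z(s,d['at'],z)[0])
E
python3 a.py; python3 -c "
import cv2,numpy as np
cv2.imwrite('pics/both.png',cv2.resize(np.hstack([cv2.imread('pics/top0.png'),cv2.imread('pics/side0.png')]),(800,300)))"
```

```text
{'clock': 0.0, 'q': array([ 1.3478,  0.69  , -0.1945,  1.5663,  0.1573,  0.9025, -0.2151]), 'qd': array([ 0.0015, -0.0011, -0.    ,  0.0001, -0.0007,  0.0001, -0.0013]), 'joint_torque': array([ -0.0003, -52.7567,  -1.2669, -15.343 ,  -0.0527,   0.0066,
         0.0002]), 'tool_pos': array([ 0.1585, -0.6039,  0.2379]), 'eef_rot': array([ 0.9918,  0.1281, -0.0002, -0.0009]), 'contact_force': array([-0.9083, -0.7103, -0.168 ]), 'moment': array([-0.0144, -0.0064, -0.019 ]), 'opening': 0.9977798159056248}
top [0.4123 0.0512 1.1511] [-0.1021  0.0073  0.9947]
jar 0.75 [269. 196.] [0.5039 0.0087 0.    ]
pin_tip 0.91 [273. 189.] [0.5142 0.0005 0.07  ]
lid 0.68 [353. 195.] [ 0.5015 -0.2191  0.    ]
lid 0.43 [207. 167.] [0.5839 0.1759 0.    ]
lid 0.4 [200. 194.] [0.512  0.1938 0.    ]
knob 0.58 [351. 191.] [ 0.5092 -0.2079  0.034 ]
knob 0.38 [185. 218.] [0.4464 0.23   0.034 ]
cup 0.7 [203. 253.] [0.354  0.1866 0.    ]
cup 0.66 [198. 188.] [0.5271 0.201  0.    ]
tab 0.82 [188. 251.] [0.3623 0.2211 0.05  ]
tab 0.73 [200. 170.] [0.5704 0.1872 0.05  ]
lip 0.83 [191. 218.] [0.4469 0.2152 0.033 ]
lip
[... 251 characters left out ...]
tip 0.95 [239. 204.] [ 0.51   -0.0131  0.07  ]
lid 0.8 [202. 261.] [ 0.4963 -0.2052  0.    ]
lid 0.69 [239. 219.] [ 0.5    -0.0053  0.    ]
lid 0.42 [238. 202.] [ 0.4543  0.0683 -0.    ]
knob 0.83 [203. 255.] [ 0.5073 -0.2087  0.034 ]
cup 0.79 [274. 188.] [0.5285 0.1942 0.    ]
cup 0.73 [232. 178.] [0.3661 0.1809 0.    ]
tab 0.85 [284. 179.] [0.5689 0.1908 0.05  ]
tab 0.65 [236. 164.] [0.3709 0.2028 0.05  ]
lip 0.8 [255. 172.] [0.4451 0.2107 0.033 ]
lip 0.77 [216. 175.] [0.3276 0.1339 0.033 ]
objective_can 0.56 [313. 214.] [0.7027 0.1158 0.    ]
objective_can 0.31 [330. 175.] [0.6808 0.3537 0.    ]
dropper 0.5 [330. 172.] [0.6773 0.3728 0.    ]
mount 0.5 [270. 259.] [ 0.6615 -0.1162  0.    ]
```

View pics/top0.png

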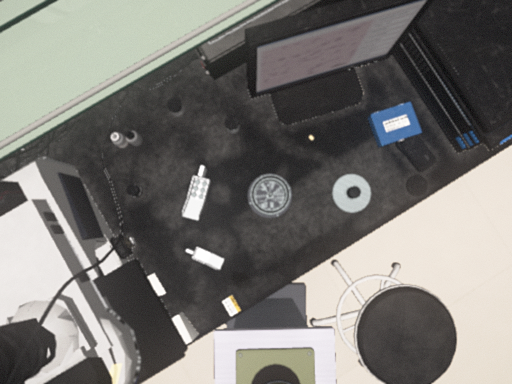

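View pics/side0.png

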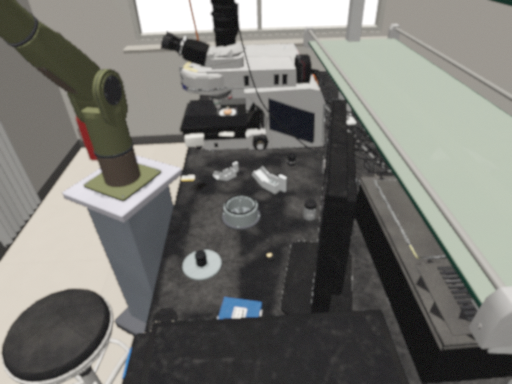

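The top view shows two white cups. One is at about (198,190): it holds the balls, its tab is at (201,170) and its lip at (190,218), so lip to tab is about 126 mm. The other is at about (205,258), with lip to tab about 85 mm. The first matches the described 124 mm, so it is the larger one. The jar is at (270,195), the lid at (352,193), the can near (233,124) and the dropper at (120,138). I'll confirm in a crop.

```bash
cat > b.py <<'E'
from h import *
np.set_printoptions(precision=4,suppress=True)
for c in ['top','side']:
    s=snap(c); P=cloud(s,np.ones((384,512),bool))
    def near(x,y,rad,z0,z1): return P[(np.hypot(P[:,0]-x,P[:,1]-y)<rad)&(P[:,2]>z0)&(P[:,2]<z1)]
    T=near(.57,.19,.03,.052,.075); print(c,'tab',len(T),T.mean(0),T.min(0),T.max(0))
    B=near(.52,.2,.11,.02,.05); e=cv2.minAreaRect(B[:,:2].astype(np.float32)); print('cup',e)
    J=near(.505,-.005,.06,.042,.062); print('jar',cv2.minEnclosingCircle(J[:,:2].astype(np.float32)),(J.min(0)+J.max(0))/2,J.max(0)-J.min(0))
    L=near(.505,-.21,.065,.004,.012); print('lid',(L.min(0)+L.max(0))/2,L.max(0)-L.min(0))
    K=near(.505,-.21,.03,.036,.06); print('knob',len(K),K.mean(0),(K.min(0)+K.max(0))/2)
    if c=='top': cv2.imwrite('pics/crop.png',cv2.resize(s['color'][150:280,165:255,::-1],None,fx=4.5,fy=4.5))
E
python3 b.py
```

```text
top tab 47 [0.5669 0.1848 0.0652] [0.5537 0.1784 0.0533] [0.5805 0.1913 0.071 ]
cup ((0.5135012865066528, 0.20053817331790924), (0.04473428055644035, 0.1359321027994156), 74.34709930419922)
jar ((0.5052255392074585, 0.008264933712780476), 0.051957886666059494) [0.5053 0.0057 0.0519] [0.1017 0.0963 0.0178]
lid [ 0.5038 -0.2112  0.008 ] [0.1202 0.1198 0.008 ]
knob 120 [ 0.5075 -0.2123  0.0456] [ 0.508  -0.2135  0.0444]
side tab 38 [0.5658 0.1793 0.0619] [0.5497 0.1719 0.0531] [0.578  0.1853 0.0689]
cup ((0.5089399218559265, 0.19545646011829376), (0.04913272708654404, 0.14116546511650085), 71.68189239501953)
jar ((0.5029396414756775, 0.003372036386281252), 0.05224193260073662) [0.5028 0.0017 0.0519] [0.1013 0.1005 0.0197]
lid [ 0.5061 -0.2176  0.0079] [0.1057 0.1026 0.0078]
knob 109 [ 0.5066 -0.2195  0.045 ] [ 0.5046 -0.2172  0.0429]
```

View pics/crop.png

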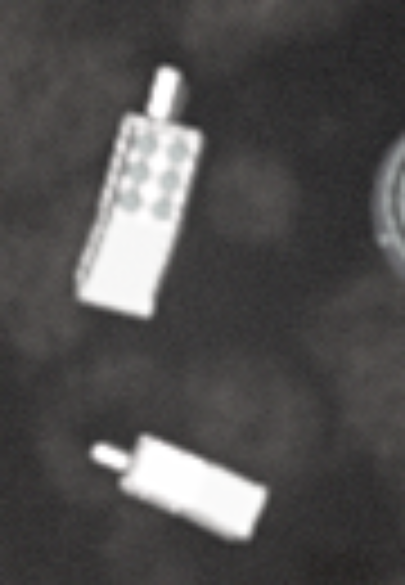

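The crop confirms it: the larger cup, at the top, holds six balls, its tab points to the top of the picture and its lip down. The smaller cup below is empty. Moving towards the tab now.

play_rows:
  commands:
    - {"delta_rot": [0,0,0],"travel": [0.33,-0.27,0],"gripper": 1}
    - {"delta_rot": [0,0,0],"travel": [0.66,-0.53,0],"gripper": 1}
    - {"delta_rot": [0,0,0],"travel": [1,-0.8,0],"gripper": 1}
    - {"delta_rot": [0,0,0],"travel": [1,-0.8,0],"gripper": 1}

```text
clock: 1.7
tool_pos: [0.2774, -0.446, 0.2391]
eef_rot: [0.991, 0.133, 0.001, -0.001]
contact_force: [-0.8, -1.2, 0.3]
opening: 0.999
```

play_rows:
  commands:
    - {"delta_rot": [0,0,0],"travel": [0.33,-0.3,0],"gripper": 1}
    - {"delta_rot": [0,0,0],"travel": [0.66,-0.65,0],"gripper": 1}
    - {"delta_rot": [0,0,0],"travel": [1,-1,0],"gripper": 1}
    - {"delta_rot": [0,0,0],"travel": [1,-1,0],"gripper": 1}

```text
clock: 2.2
tool_pos: [0.3821, -0.2648, 0.239]
eef_rot: [0.992, 0.13, 0.001, -0.0]
contact_force: [-0.5, -0.1, 1.1]
opening: 1.003
```

play_rows:
  commands:
    - {"delta_rot": [0,0,0],"travel": [0.33,-0.3,0],"gripper": 1}
    - {"delta_rot": [0,0,0],"travel": [0.66,-0.65,0],"gripper": 1}
    - {"delta_rot": [0,0,0],"travel": [1,-1,0],"gripper": 1}
    - {"delta_rot": [0,0,0],"travel": [1,-1,0],"gripper": 1}

```text
clock: 2.7
tool_pos: [0.4897, -0.0809, 0.2389]
eef_rot: [0.991, 0.13, 0.001, -0.0]
contact_force: [0.2, -0.0, 0.2]
opening: 1.0
```

play_rows:
  commands:
    - {"delta_rot": [0,0,0.06],"travel": [0.3,-0.3,0],"gripper": 1}
    - {"delta_rot": [0,0,0.12],"travel": [0.5,-0.65,0],"gripper": 1}
    - {"delta_rot": [0,0,0.17],"travel": [0.5,-1,0],"gripper": 1}
    - {"delta_rot": [0,0,0.17],"travel": [0.5,-1,0],"gripper": 1}

```text
clock: 3.2
tool_pos: [0.5213, 0.0853, 0.2385]
eef_rot: [0.991, -0.134, -0.0, -0.001]
contact_force: [0.1, -1.0, 0.2]
opening: 0.999
```

play_rows:
  commands:
    - {"delta_rot": [0,0,0],"travel": [0.05,-0.37,0],"gripper": 1}
    - {"delta_rot": [0,0,0],"travel": [0.11,-0.74,0],"gripper": 1}
    - {"delta_rot": [0,0,0],"travel": [0.11,-0.74,0],"gripper": 1}
    - {"delta_rot": [0,0,0],"travel": [0.11,-0.74,0],"gripper": 1}

```text
clock: 3.7
tool_pos: [0.5685, 0.1797, 0.2385]
eef_rot: [0.99, -0.139, 0.0, 0.001]
contact_force: [-0.4, -0.7, 0.5]
opening: 1.0
```

```bash
cat > c.py <<'E'
from h import *
np.set_printoptions(precision=4,suppress=True)
st=r.get_state(); print(st['tool_pos'],st['eef_rot'],st['q'])
s=snap('wrist','w1.png'); print(s['origin'])
P=cloud(s,np.ones((384,512),bool))
P=P[(np.hypot(P[:,0]-.52,P[:,1]-.2)<.12)]
T=P[(P[:,2]>.054)&(P[:,2]<.075)&(P[:,0]>.53)]; print('tab',len(T),T.mean(0),cv2.minAreaRect(T[:,:2].astype(np.float32)))
B=P[(P[:,2]>.022)&(P[:,2]<.045)]; print('cup',cv2.minAreaRect(B[:,:2].astype(np.float32)))
for l,z in [('tab',.05),('lip',.033),('cup',0)]:
    for d in viewer.pinpoint('wrist',l)[:2]: print(l,round(d['conf'],2),np.round(d['at']),at_z(s,d['at'],z)[0])
E
python3 c.py
```

```text
[0.5685 0.1797 0.2385] [ 0.9903 -0.1392  0.      0.0011] [-0.4258  0.6488  0.0718  1.664  -0.0561  0.8318 -2.1809]
[0.6366 0.161  0.385 ]
tab 229 [0.5659 0.1814 0.066 ] ((0.5649423003196716, 0.1815301477909088), (0.009054535999894142, 0.02813638001680374), 73.97391510009766)
cup ((0.51283860206604, 0.19677741825580597), (0.04409363120794296, 0.1366337090730667), 74.27642822265625)
tab 0.95 [276. 317.] [0.3679 0.2115 0.05  ]
tab 0.59 [259. 175.] [0.5662 0.1792 0.05  ]
lip 0.72 [254. 262.] [0.4488 0.2188 0.033 ]
lip 0.61 [328. 317.] [0.3325 0.1406 0.033 ]
cup 0.94 [294. 302.] [0.3471 0.1845 0.    ]
```

View pics/w1.png

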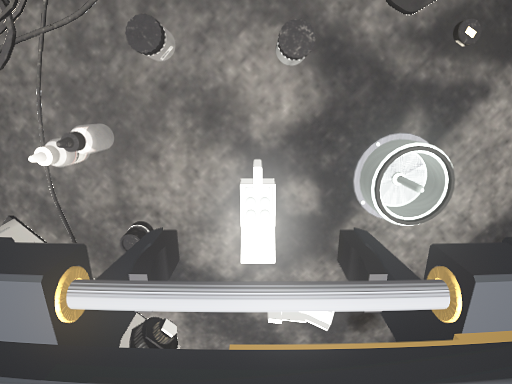

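The wrist view shows the large cup's tab at (258,175) and its body at (258,220). The jar is on the right at (405,180), and nothing stands between the fingers. Descending and gripping.

play_rows:
  commands:
    - {"delta_rot": [0,0,0],"travel": [-0.02,0,0.35],"gripper": 1}
    - {"delta_rot": [0,0,0],"travel": [-0.02,0,0.7],"gripper": 1}
    - {"delta_rot": [0,0,0],"travel": [-0.02,0,1],"gripper": 1}
    - {"delta_rot": [0,0,0],"travel": [-0.02,0,1],"gripper": 1}

```text
clock: 4.4
tool_pos: [0.5627, 0.1815, 0.0861]
eef_rot: [0.99, -0.139, -0.003, 0.002]
contact_force: [-0.1, 0.8, 0.4]
opening: 0.997
```

play_rows:
  commands:
    - {"delta_rot": [0,0,0],"travel": [0,0,0.2],"gripper": 1}
    - {"delta_rot": [0,0,0],"travel": [0,0,0.37],"gripper": 1}
    - {"delta_rot": [0,0,0],"travel": [0,0,0.37],"gripper": 1}
    - {"delta_rot": [0,0,0],"travel": [0,0,0.37],"gripper": -1}
    - {"delta_rot": [0,0,0],"travel": [0,0,0.37],"gripper": -1}
    - {"delta_rot": [0,0,0],"travel": [0,0,0.37],"gripper": -1}
    - {"delta_rot": [0,0,0],"travel": [0,0,0.37],"gripper": -1}
    - {"delta_rot": [0,0,0],"travel": [0,0,0.37],"gripper": -1}
    - {"delta_rot": [0,0,0],"travel": [0,0,0.37],"gripper": -1}
    - {"delta_rot": [0,0,0],"travel": [0,0,0.37],"gripper": -1}
  force: 45

```text
clock: 5.65
tool_pos: [0.5651, 0.1832, 0.0331]
eef_rot: [0.99, -0.138, -0.0, 0.0]
contact_force: [0.1, -0.1, 0.6]
opening: 0.231
```

play_rows:
  commands:
    - {"delta_rot": [0,0,0],"travel": [0,0,0],"gripper": -1}
    - {"delta_rot": [0,0,0],"travel": [0,0,0],"gripper": -1}
    - {"delta_rot": [0,0,0],"travel": [0,0,0],"gripper": -1}
    - {"delta_rot": [0,0,0],"travel": [0,0,0],"gripper": -1}

```text
clock: 6.15
tool_pos: [0.5651, 0.1831, 0.0331]
eef_rot: [0.99, -0.138, -0.0, 0.0]
contact_force: [0.4, -0.6, -0.5]
opening: 0.112
```

play_rows:
  commands:
    - {"delta_rot": [0,0,0],"travel": [0,0,-0.1],"gripper": -1}
    - {"delta_rot": [0,0,0],"travel": [0,0,-0.3],"gripper": -1}
    - {"delta_rot": [0,0,0],"travel": [0,0,-0.55],"gripper": -1}
    - {"delta_rot": [0,0,0],"travel": [0,0,-0.8],"gripper": -1}
    - {"delta_rot": [0,0,0],"travel": [0,0,-1],"gripper": -1}
    - {"delta_rot": [0,0,0],"travel": [0,0,-1],"gripper": -1}

```text
clock: 6.9
tool_pos: [0.5667, 0.1838, 0.1861]
eef_rot: [0.99, -0.138, 0.003, -0.001]
contact_force: [0.7, 0.6, -2.7]
opening: 0.111
```

play_rows:
  commands:
    - {"delta_rot": [0,0,0],"travel": [0.06,0.1,0],"gripper": -1}
    - {"delta_rot": [0,0,0],"travel": [0.18,0.3,0],"gripper": -1}
    - {"delta_rot": [0,0,0],"travel": [0.33,0.55,0],"gripper": -1}
    - {"delta_rot": [0,0,0],"travel": [0.48,0.8,0],"gripper": -1}
    - {"delta_rot": [0,0,0],"travel": [0.6,1,0],"gripper": -1}
    - {"delta_rot": [0,0,0],"travel": [0.6,1,0],"gripper": -1}

```text
clock: 7.65
tool_pos: [0.61, 0.0076, 0.1815]
eef_rot: [0.99, -0.142, -0.001, 0.002]
contact_force: [0.4, -0.8, -1.6]
opening: 0.112
```

play_rows:
  commands:
    - {"delta_rot": [0,0.02,0],"travel": [0.1,0.1,0],"gripper": -1}
    - {"delta_rot": [0,0.05,0],"travel": [0.25,0.2,0],"gripper": -1}
    - {"delta_rot": [0,0.08,0],"travel": [0.32,0.27,0],"gripper": -1}
    - {"delta_rot": [0,0.1,0],"travel": [0.32,0.27,0],"gripper": -1}
    - {"delta_rot": [0,0.1,0],"travel": [0.32,0.27,0],"gripper": -1}

```text
clock: 8.28
tool_pos: [0.6431, -0.0368, 0.1814]
eef_rot: [0.979, -0.136, 0.152, 0.022]
contact_force: [-0.6, -0.6, -2.0]
opening: 0.108
```

```bash
cat > d.py <<'E'
from h import *
np.set_printoptions(precision=4,suppress=True)
st=r.get_state(); p=st['tool_pos']; Rt=R.from_quat(st['eef_rot']); print(p,Rt.as_matrix(),st['q'])
print('lip model',p+Rt.apply([-.124,0,0]))
for c in ['top','side']:
    s=snap(c,c+'1.png')
    for l,z in [('lip',(p+Rt.apply([-.124,0,0]))[2]),('pin_tip',.07)]:
        for d in viewer.pinpoint(c,l)[:2]: print(c,l,round(d['conf'],2),np.round(d['at']),at_z(s,d['at'],z)[0])
    cv2.imwrite(f'pics/{c}1c.png',cv2.resize(s['color'][100:300,150:400,::-1],None,fx=3,fy=3))
E
python3 d.py
```

```text
[ 0.6431 -0.0368  0.1814] [[ 0.9169 -0.2724  0.2918]
 [-0.2591 -0.9622 -0.0841]
 [ 0.3037  0.0015 -0.9528]] [-0.1477  0.6963  0.1348  1.8813  0.0524  0.2768 -1.9515]
lip model [ 0.5294 -0.0047  0.1437]
top lip 0.51 [222. 263.] [0.3367 0.1274 0.1437]
top pin_tip 0.65 [273. 192.] [0.5078 0.0004 0.07  ]
side lip 0.76 [244. 183.] [ 0.5251 -0.0002  0.1437]
side lip 0.57 [215. 176.] [ 0.4274 -0.0045  0.1437]
side pin_tip 0.9 [239. 202.] [ 0.506  -0.0053  0.07  ]
```

View pics/side1c.png

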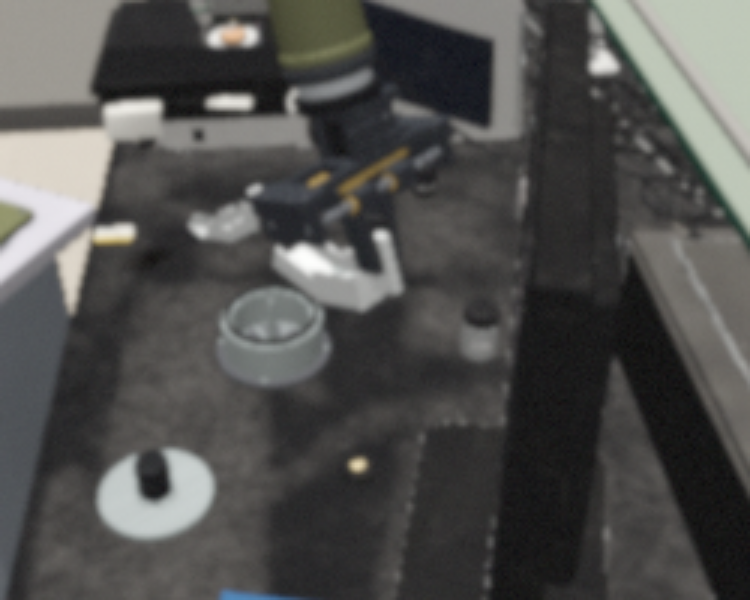

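Side view: the cup is held and tilted, with its lip over the jar's right-hand edge at (275,255) in the crop, and it agrees with my model. Joint 6 is near its lower limit though (0.28, limit 0.04), so a 45° tilt with the lip toward the robot isn't reachable. I'll level the cup, yaw it about half a turn so the lip points outward, and pour from the robot side, where the wrist has range.

play_rows:
  commands:
    - {"delta_rot": [0,-0.03,0],"travel": [-0.15,0.1,-0.1],"gripper": -1}
    - {"delta_rot": [0,-0.06,0],"travel": [-0.35,0.2,-0.2],"gripper": -1}
    - {"delta_rot": [0,-0.1,0],"travel": [-0.55,0.3,-0.3],"gripper": -1}
    - {"delta_rot": [0,-0.1,0],"travel": [-0.66,0.35,-0.35],"gripper": -1}
    - {"delta_rot": [0,-0.1,0],"travel": [-0.66,0.35,-0.35],"gripper": -1}

```text
clock: 9.2
tool_pos: [0.5246, -0.0589, 0.2029]
eef_rot: [0.99, -0.139, -0.0, 0.0]
contact_force: [0.2, -0.3, -2.3]
opening: 0.11
```

play_rows:
  commands:
    - {"delta_rot": [0,0,-0.04],"travel": [0,0,0],"gripper": -1}
    - {"delta_rot": [0,0,-0.09],"travel": [0,0,0],"gripper": -1}
    - {"delta_rot": [0,0,-0.15],"travel": [0,0,0],"gripper": -1}
    - {"delta_rot": [0,0,-0.21],"travel": [0,0,0],"gripper": -1}
    - {"delta_rot": [0,0,-0.27],"travel": [0,0,0],"gripper": -1}
    - {"delta_rot": [0,0,-0.33],"travel": [0,0,0],"gripper": -1}
    - {"delta_rot": [0,0,-0.39],"travel": [0,0,0],"gripper": -1}
    - {"delta_rot": [0,0,-0.45],"travel": [0,0,0],"gripper": -1}
    - {"delta_rot": [0,0,-0.51],"travel": [0,0,0],"gripper": -1}
    - {"delta_rot": [0,0,-0.57],"travel": [0,0,0],"gripper": -1}
    - {"delta_rot": [0,0,-0.6],"travel": [0,0,0],"gripper": -1}

```text
clock: 10.58
tool_pos: [0.5265, -0.0579, 0.2025]
eef_rot: [0.693, 0.721, 0.001, 0.0]
contact_force: [0.3, 0.2, -3.0]
opening: 0.111
```

```bash
python3 -c "
from h import *
s=r.get_state();print(s['clock'],s['tool_pos'],R.from_quat(s['eef_rot']).as_matrix().round(3),s['q'].round(3),s['contact_force'])"
```

```text
10.575 [ 0.52645305 -0.05787741  0.20250127] [[-0.04   0.999  0.001]
 [ 0.999  0.04   0.001]
 [ 0.001  0.001 -1.   ]] [ 0.367  0.663 -0.567  1.881  0.509  0.743 -0.447] [ 0.28007586  0.241161   -2.95480816]
```

play_rows:
  commands:
    - {"delta_rot": [0,0,-0.06],"travel": [0,0,0],"gripper": -1}
    - {"delta_rot": [0,0,-0.12],"travel": [0,0,0],"gripper": -1}
    - {"delta_rot": [0,0,-0.18],"travel": [0,0,0],"gripper": -1}
    - {"delta_rot": [0,0,-0.24],"travel": [0,0,0],"gripper": -1}
    - {"delta_rot": [0,0,-0.3],"travel": [0,0,0],"gripper": -1}
    - {"delta_rot": [0,0,-0.36],"travel": [0,0,0],"gripper": -1}
    - {"delta_rot": [0,0,-0.42],"travel": [0,0,0],"gripper": -1}
    - {"delta_rot": [0,0,-0.48],"travel": [0,0,0],"gripper": -1}
    - {"delta_rot": [0,0,-0.54],"travel": [0,0,0],"gripper": -1}
    - {"delta_rot": [0,0,-0.6],"travel": [0,0,0],"gripper": -1}
    - {"delta_rot": [0,0,-0.63],"travel": [0,0,0],"gripper": -1}

```text
clock: 11.95
tool_pos: [0.5261, -0.0583, 0.2022]
eef_rot: [-0.222, 0.975, 0.0, 0.0]
contact_force: [0.4, 0.5, -2.4]
opening: 0.112
```

play_rows:
  commands:
    - {"delta_rot": [0,0.03,0],"travel": [0.05,0,0],"gripper": -1}
    - {"delta_rot": [0,0.06,0],"travel": [0.15,0,0],"gripper": -1}
    - {"delta_rot": [0,0.09,0],"travel": [0.25,0,0],"gripper": -1}
    - {"delta_rot": [0,0.11,0],"travel": [0.3,0,0],"gripper": -1}
    - {"delta_rot": [0,0.11,0],"travel": [0.3,0,0],"gripper": -1}

```text
clock: 12.58
tool_pos: [0.4858, -0.0769, 0.2019]
eef_rot: [-0.217, 0.961, -0.038, -0.167]
contact_force: [1.1, 0.3, -3.5]
opening: 0.107
```

```bash
python3 -c "
from h import *
s=r.get_state();print(s['clock'],s['tool_pos'],R.from_quat(s['eef_rot']).as_matrix().round(3),s['q'].round(3),s['contact_force'])"
```

```text
12.575 [ 0.48579231 -0.07685743  0.20185247] [[-0.85  -0.43  -0.305]
 [-0.405  0.903 -0.145]
 [ 0.338  0.    -0.941]] [ 0.5    0.892 -1.006  1.72   0.74   1.365  1.244] [ 1.12804297  0.31556436 -3.53420183]
```

play_rows:
  commands:
    - {"delta_rot": [0,0.01,0],"travel": [0.07,0.07,0.08],"gripper": -1}
    - {"delta_rot": [0,0.02,0],"travel": [0.2,0.2,0.22],"gripper": -1}
    - {"delta_rot": [0,0.04,0],"travel": [0.33,0.33,0.36],"gripper": -1}
    - {"delta_rot": [0,0.045,0],"travel": [0.42,0.42,0.46],"gripper": -1}
    - {"delta_rot": [0,0.045,0],"travel": [0.42,0.42,0.46],"gripper": -1}
    - {"delta_rot": [0,0.045,0],"travel": [0.42,0.42,0.46],"gripper": -1}

```text
clock: 13.32
tool_pos: [0.3836, -0.0562, 0.1591]
eef_rot: [-0.214, 0.947, -0.053, -0.234]
contact_force: [-0.7, 0.4, -2.1]
opening: 0.11
```

```bash
sed -i 's/side1/side2/;s/c+.1.png/c+"2.png"/;s/{c}1c/{c}2c/' d.py; python3 d.py
```

```text
File "d.py", line 6
    s=snap(c,c+"2.png"')
                      ^
SyntaxError: unterminated string literal (detected at line 6)
```

```bash
sed -i "s/c+\"2.png\"')/c+'2.png')/" d.py; python3 d.py
```

```text
[ 0.3836 -0.0562  0.1591] [[-0.7986 -0.4302 -0.421 ]
 [-0.3802  0.9028 -0.2011]
 [ 0.4666 -0.0005 -0.8845]] [ 0.438   0.9212 -0.9706  1.9583  0.7288  1.2762  1.0529]
lip model [ 0.4826 -0.0091  0.1013]
top lip 0.96 [221. 260.] [0.3414 0.1325 0.1013]
top pin_tip 0.66 [275. 193.] [ 0.505  -0.0041  0.07  ]
side lip 0.62 [328. 175.] [0.7125 0.2056 0.1013]
side lip 0.6 [229. 193.] [ 0.4775 -0.013   0.1013]
side pin_tip 0.55 [237. 201.] [ 0.4975 -0.0028  0.07  ]
side pin_tip 0.55 [201. 264.] [ 0.5431 -0.2612  0.07  ]
```

View pics/side2c.png

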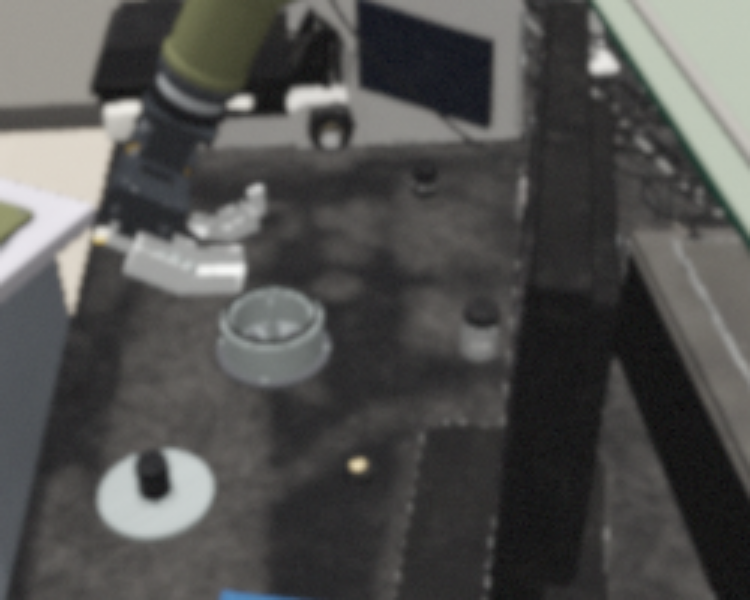

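Side view: the cup's lip at (243,272) in the crop is just above the near-left rim of the jar, whose centre is at about (272,325). The lip agrees with the model at (0.483,-0.009,0.10). Lowering and pouring slowly about the lip.

play_rows:
  commands:
    - {"delta_rot": [0,0,0],"travel": [-0.03,0,0.056],"gripper": -1}
    - {"delta_rot": [0,0,0],"travel": [-0.059,0,0.112],"gripper": -1}
    - {"delta_rot": [0,0.014,0],"travel": [-0.06,0,0.076],"gripper": -1}
    - {"delta_rot": [0,0.028,0],"travel": [-0.062,0,0.04],"gripper": -1}
    - {"delta_rot": [0,0.042,0],"travel": [-0.066,0,0.004],"gripper": -1}
    - {"delta_rot": [0,0.056,0],"travel": [-0.072,0,-0.032],"gripper": -1}
    - {"delta_rot": [0,0.069,0],"travel": [-0.079,0,-0.067],"gripper": -1}
    - {"delta_rot": [0,0.083,0],"travel": [-0.087,0,-0.102],"gripper": -1}
    - {"delta_rot": [0,0.097,0],"travel": [-0.097,0,-0.137],"gripper": -1}
    - {"delta_rot": [0,0.111,0],"travel": [-0.109,0,-0.171],"gripper": -1}
    - {"delta_rot": [0,0.111,0],"travel": [-0.109,0,-0.171],"gripper": -1}
    - {"delta_rot": [0,0.111,0],"travel": [-0.109,0,-0.171],"gripper": -1}

```text
clock: 15.12
tool_pos: [0.4064, -0.0449, 0.1737]
eef_rot: [-0.202, 0.891, -0.09, -0.396]
contact_force: [-0.1, -0.1, -1.4]
opening: 0.111
```

```bash
cat > e.py <<'E'
from h import *
np.set_printoptions(precision=4,suppress=True)
st=r.get_state(); p=st['tool_pos']; Rt=R.from_quat(st['eef_rot']); print(st['clock'],p,Rt.as_matrix(),st['q'],st['contact_force'])
print('lip model',p+Rt.apply([-.124,0,0]))
im=[]
for c in ['top','side']:
    s=snap(c)
    for i in range(1):
        for d in viewer.pinpoint(c,'ball_0')[:8]: print(c,round(d['conf'],2),np.round(d['at']),at_z(s,d['at'],.016)[0])
    x0,y0=((215,140) if c=='top' else (185,150))
    im.append(cv2.resize(s['color'][y0:y0+110,x0:x0+110,::-1],(400,400),interpolation=cv2.INTER_CUBIC))
cv2.imwrite('pics/pour.png',np.hstack(im))
E
python3 e.py
```

```text
15.125 [ 0.4064 -0.0449  0.1737] [[-0.6052 -0.4311 -0.6693]
 [-0.2892  0.9023 -0.3197]
 [ 0.7417  0.     -0.6707]] [ 0.2706  1.0644 -0.8612  1.6551  0.5931  1.6659  1.1443] [-0.125  -0.0762 -1.4102]
lip model [ 0.4815 -0.009   0.0817]
top 0.71 [294. 226.] [ 0.42   -0.0546  0.016 ]
top 0.37 [256. 199.] [0.4945 0.0426 0.016 ]
side 0.25 [228. 198.] [0.4255 0.0553 0.016 ]
```

View pics/pour.png

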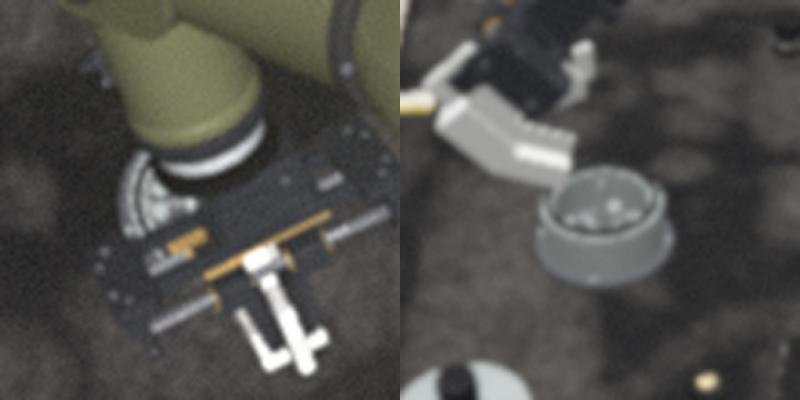

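Side view: balls are visible inside the jar near (590,215), and the cup's chute looks empty. The wrist load fell by about 1 N, which matches six balls. I'll tilt a little more to be sure, then level the cup and look inside the jar.

play_rows:
  commands:
    - {"delta_rot": [0,0.022,0],"travel": [-0.003,0,-0.057],"gripper": -1}
    - {"delta_rot": [0,0.044,0],"travel": [-0.008,0,-0.115],"gripper": -1}
    - {"delta_rot": [0,0.044,0],"travel": [-0.008,0,-0.115],"gripper": -1}
    - {"delta_rot": [0,0.044,0],"travel": [-0.008,0,-0.115],"gripper": -1}
    - {"delta_rot": [0,0,0],"travel": [0.1,0,-0.1],"gripper": -1}
    - {"delta_rot": [0,-0.05,0],"travel": [0.15,0.2,-0.2],"gripper": -1}
    - {"delta_rot": [0,-0.1,0],"travel": [0.15,0.4,-0.3],"gripper": -1}
    - {"delta_rot": [0,-0.15,0],"travel": [0.15,0.6,-0.3],"gripper": -1}
    - {"delta_rot": [0,-0.2,0],"travel": [0.15,0.8,-0.3],"gripper": -1}
    - {"delta_rot": [0,-0.266,0],"travel": [0.15,1,-0.3],"gripper": -1}
    - {"delta_rot": [0,-0.266,0],"travel": [0.15,1,-0.3],"gripper": -1}
    - {"delta_rot": [0,-0.266,0],"travel": [0.15,1,-0.3],"gripper": -1}

```text
clock: 16.82
tool_pos: [0.3586, 0.0973, 0.2212]
eef_rot: [-0.221, 0.975, -0.001, -0.0]
contact_force: [0.2, 0.6, -0.9]
opening: 0.106
```

```bash
python3 e.py
```

```text
16.825 [0.3586 0.0973 0.2212] [[-0.9027 -0.4302  0.0005]
 [-0.4302  0.9027 -0.0024]
 [ 0.0006 -0.0024 -1.    ]] [ 0.3022  0.5906 -1.0783  2.2737  0.8154  0.7432  0.6563] [ 0.1952  0.6499 -0.8742]
lip model [0.4705 0.1506 0.2211]
top 0.55 [350. 194.] [ 0.5036 -0.2077  0.016 ]
top 0.54 [276. 207.] [ 0.4705 -0.0091  0.016 ]
top 0.51 [271. 185.] [0.5315 0.0014 0.016 ]
top 0.47 [280. 184.] [ 0.5335 -0.0208  0.016 ]
top 0.43 [264. 185.] [0.531  0.0199 0.016 ]
top 0.41 [277. 184.] [ 0.5329 -0.0125  0.016 ]
top 0.37 [258. 198.] [0.4959 0.0367 0.016 ]
side 0.49 [237. 218.] [ 0.5017 -0.0196  0.016 ]
```

View pics/pour.png

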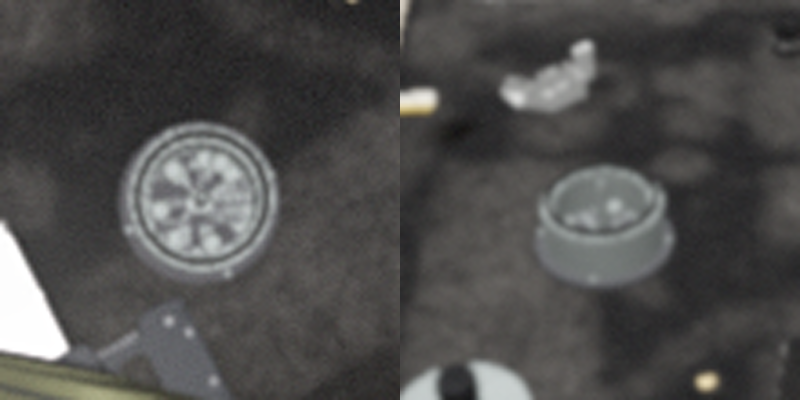

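Top view: six balls in a ring in the jar around the pin (at about (207,160), (175,172), (245,175), (160,210), (180,240) and (212,240) in the crop), and none on the bench. Next I'll stand the cup down left of the jar.

play_rows:
  commands:
    - {"delta_rot": [0,0,0],"travel": [-0.2,0,0],"gripper": -1}
    - {"delta_rot": [0,0,0],"travel": [-0.5,0,0.15],"gripper": -1}
    - {"delta_rot": [0,0,0],"travel": [-0.8,0.02,0.35],"gripper": -1}
    - {"delta_rot": [0,0,0],"travel": [-0.91,0.03,0.65],"gripper": -1}
    - {"delta_rot": [0,0,0],"travel": [-0.91,0.03,0.9],"gripper": -1}
    - {"delta_rot": [0,0,0],"travel": [-0.91,0.03,1],"gripper": -1}
    - {"delta_rot": [0,0,0],"travel": [-0.91,0.03,1],"gripper": -1}
    - {"delta_rot": [0,0,0],"travel": [-0.91,0.03,1],"gripper": -1}

```text
clock: 18.02
tool_pos: [0.4805, 0.1616, 0.0711]
eef_rot: [-0.22, 0.975, 0.0, 0.0]
contact_force: [-0.1, 0.3, -0.2]
opening: 0.11
```

play_rows:
  commands:
    - {"delta_rot": [0,0,0],"travel": [0,0,0.1],"gripper": -1}
    - {"delta_rot": [0,0,0],"travel": [0,0,0.18],"gripper": -1}
    - {"delta_rot": [0,0,0],"travel": [0,0,0.22],"gripper": -1}
    - {"delta_rot": [0,0,0],"travel": [0,0,0.235],"gripper": -1}
    - {"delta_rot": [0,0,0],"travel": [0,0,0.245],"gripper": -1}
    - {"delta_rot": [0,0,0],"travel": [0,0,0.25],"gripper": -1}
    - {"delta_rot": [0,0,0],"travel": [0,0,0.25],"gripper": -1}

```text
clock: 18.9
tool_pos: [0.4799, 0.1613, 0.0335]
eef_rot: [-0.221, 0.975, -0.0, 0.0]
contact_force: [-0.2, -0.0, -0.1]
opening: 0.11
```

play_rows:
  commands:
    - {"delta_rot": [0,0,0],"travel": [0,0,0],"gripper": -0.2}
    - {"delta_rot": [0,0,0],"travel": [0,0,0],"gripper": 0}
    - {"delta_rot": [0,0,0],"travel": [0,0,0],"gripper": 0}
    - {"delta_rot": [0,0,0],"travel": [0,0,0],"gripper": 0}
    - {"delta_rot": [0,0,0],"travel": [0,0,-0.15],"gripper": 0}
    - {"delta_rot": [0,0,0],"travel": [0,0,-0.4],"gripper": 0}
    - {"delta_rot": [0,0,0],"travel": [0,0,-0.7],"gripper": 0}
    - {"delta_rot": [0,0,0],"travel": [0,0,-1],"gripper": 0}
    - {"delta_rot": [0,0,0],"travel": [0,0,-1],"gripper": 0.2}

```text
clock: 20.02
tool_pos: [0.4813, 0.1626, 0.1862]
eef_rot: [-0.221, 0.975, 0.001, 0.003]
contact_force: [0.5, -0.4, -0.7]
opening: 0.588
```

play_rows:
  commands:
    - {"delta_rot": [0,0,0],"travel": [0.15,-0.35,-0.1],"gripper": 0.4}
    - {"delta_rot": [0,0,0],"travel": [0.3,-0.7,-0.2],"gripper": 0.4}
    - {"delta_rot": [0,0,0],"travel": [0.45,-1,-0.3],"gripper": 0.4}
    - {"delta_rot": [0,0,0],"travel": [0.45,-1,-0.3],"gripper": 0.4}

```text
clock: 20.52
tool_pos: [0.4831, -0.0084, 0.2273]
eef_rot: [-0.217, 0.976, -0.001, -0.001]
contact_force: [0.2, 0.7, 0.6]
opening: 0.702
```

play_rows:
  commands:
    - {"delta_rot": [0,0,0],"travel": [0.15,-0.4,0],"gripper": 0.4}
    - {"delta_rot": [0,0,0],"travel": [0.3,-0.8,0],"gripper": 0.4}
    - {"delta_rot": [0,0,0],"travel": [0.45,-1,0],"gripper": 0.4}
    - {"delta_rot": [0,0,0],"travel": [0.45,-1,0],"gripper": 0.4}
    - {"delta_rot": [0,0,0],"travel": [0.45,-1,0],"gripper": 0.4}

```text
clock: 21.15
tool_pos: [0.4874, -0.1656, 0.2279]
eef_rot: [-0.222, 0.975, 0.001, 0.0]
contact_force: [0.1, 0.1, -0.3]
opening: 0.701
```

```bash
cat > f.py <<'E'
from h import *
np.set_printoptions(precision=4,suppress=True)
st=r.get_state(); p=st['tool_pos']; Rt=R.from_quat(st['eef_rot']); print(st['clock'],p,Rt.as_matrix(),st['q'],st['contact_force'],st['opening'])
s=snap('wrist','w2.png'); P=cloud(s,np.ones((384,512),bool)); print(len(P))
def fit(Q):  # circle through outline of points
    Q=Q[:,:2].astype(np.float32); (c,rad)=cv2.minEnclosingCircle(Q); return np.array(c),rad,Q.mean(0),len(Q)
def near(x,y,rad,z0,z1): return P[(np.hypot(P[:,0]-x,P[:,1]-y)<rad)&(P[:,2]>z0)&(P[:,2]<z1)]
print('knob',fit(near(.506,-.213,.035,.040,.055)))
print('lid',fit(near(.506,-.213,.062,.003,.014)))
J=near(.505,0,.065,.045,.062)
if len(J): print('jar',fit(J))
T=near(.505,0,.015,.062,.08)
if len(T): print('pin',T.mean(0),T.max(0),len(T))
for l,z in [('knob',.034),('lid',0),('pin_tip',.07),('jar',0)]:
    for d in viewer.pinpoint('wrist',l)[:1]: print(l,round(d['conf'],2),np.round(d['at']),at_z(s,d['at'],z)[0])
E
python3 f.py
```

```text
21.15 [ 0.4874 -0.1656  0.2279] [[-0.9014 -0.433  -0.0001]
 [-0.433   0.9014  0.0016]
 [-0.0006  0.0015 -1.    ]] [ 0.8515  0.7622 -1.0763  1.8827  0.8004  1.0069  1.4365] [ 0.0588  0.0986 -0.3046] 0.7010130195309041
195767
knob (array([ 0.5056, -0.2169]), 0.015971677377820015, array([ 0.5048, -0.2166], dtype=float32), 587)
lid (array([ 0.5022, -0.2125]), 0.05670662224292755, array([ 0.5026, -0.2169], dtype=float32), 4428)
jar (array([0.4943, 0.0013]), 0.050154153257608414, array([ 0.473 , -0.0081], dtype=float32), 1131)
pin [0.5018 0.0029 0.0664] [0.507  0.0084 0.0712] 58
knob 0.82 [212. 164.] [ 0.5019 -0.218   0.034 ]
lid 0.69 [212. 166.] [ 0.5113 -0.2194  0.    ]
pin_tip 0.68 [382. 254.] [0.5041 0.0048 0.07  ]
jar 0.94 [363. 228.] [0.5001 0.0039 0.    ]
```

View pics/w2.png

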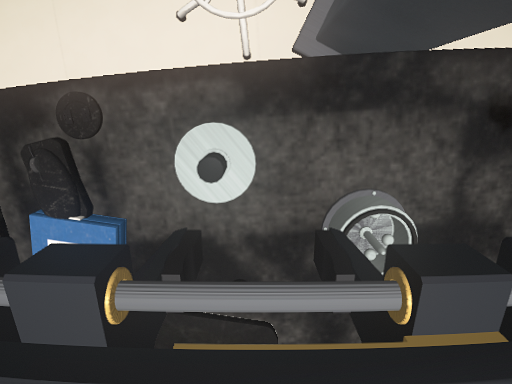

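Wrist view: the lid is at (213,163) with its knob at (211,166), the jar is on the right at (372,235) with balls in it, and the knob measures (0.5055,-0.217). Going down on the knob.

play_rows:
  commands:
    - {"delta_rot": [0,0,0],"travel": [0.04,-0.2,0.2],"gripper": 0.4}
    - {"delta_rot": [0,0,0],"travel": [0.04,-0.36,0.5],"gripper": 0.4}
    - {"delta_rot": [0,0,0],"travel": [0.04,-0.36,0.8],"gripper": 0.4}
    - {"delta_rot": [0,0,0],"travel": [0.04,-0.36,1],"gripper": 0.4}
    - {"delta_rot": [0,0,0],"travel": [0.04,-0.36,1],"gripper": 0.4}

```text
clock: 22.02
tool_pos: [0.5039, -0.2181, 0.0767]
eef_rot: [-0.221, 0.975, 0.001, -0.002]
contact_force: [-0.4, -0.1, 0.7]
opening: 0.7
```

play_rows:
  commands:
    - {"delta_rot": [0,0,0],"travel": [0,0,0.2],"gripper": 0.4}
    - {"delta_rot": [0,0,0],"travel": [0,0,0.38],"gripper": 0.4}
    - {"delta_rot": [0,0,0],"travel": [0,0,0.43],"gripper": 0.4}
    - {"delta_rot": [0,0,0],"travel": [0,0,0.43],"gripper": -1}
    - {"delta_rot": [0,0,0],"travel": [0,0,0.43],"gripper": -1}
    - {"delta_rot": [0,0,0],"travel": [0,0,0.43],"gripper": -1}
    - {"delta_rot": [0,0,0],"travel": [0,0,0.43],"gripper": -1}
    - {"delta_rot": [0,0,0],"travel": [0,0,0.43],"gripper": -1}
    - {"delta_rot": [0,0,0],"travel": [0,0,0.43],"gripper": -1}
  force: 50

```text
clock: 23.15
tool_pos: [0.5056, -0.2188, 0.0148]
eef_rot: [-0.221, 0.975, -0.0, 0.001]
contact_force: [-1.0, 0.1, 6.7]
opening: 0.345
```

play_rows:
  commands:
    - {"delta_rot": [0,0,0],"travel": [0,0,-0.05],"gripper": -1}
    - {"delta_rot": [0,0,0],"travel": [0,0,-0.2],"gripper": -1}
    - {"delta_rot": [0,0,0],"travel": [0,0,-0.45],"gripper": -1}
    - {"delta_rot": [0,0,0],"travel": [0,0,-0.67],"gripper": -1}
    - {"delta_rot": [0,0,0],"travel": [-0.05,0.1,-0.67],"gripper": -1}
    - {"delta_rot": [0,0,0],"travel": [-0.14,0.3,-0.67],"gripper": -1}
    - {"delta_rot": [0,0,0],"travel": [-0.28,0.6,-0.67],"gripper": -1}
    - {"delta_rot": [0,0,0],"travel": [-0.42,0.9,-0.67],"gripper": -1}
    - {"delta_rot": [0,0,0],"travel": [-0.47,1,-0.67],"gripper": -1}
    - {"delta_rot": [0,0,0],"travel": [-0.47,1,-0.67],"gripper": -1}

```text
clock: 24.4
tool_pos: [0.5041, -0.0525, 0.1145]
eef_rot: [-0.222, 0.975, -0.0, -0.0]
contact_force: [-0.2, -0.4, -1.9]
opening: 0.35
```

```bash
cat > g.py <<'E'
from h import *
np.set_printoptions(precision=4,suppress=True)
st=r.get_state(); p=st['tool_pos']; Rt=R.from_quat(st['eef_rot']); print(st['clock'],p,Rt.as_matrix(),st['q'],st['contact_force'],st['opening'])
zl=p[2]-.0148
for c in ['top','side']:
    s=snap(c,c+'3.png')
    for l,z in [('knob',zl+.034),('lid',zl),('pin_tip',.07),('jar',0)]:
        for d in viewer.pinpoint(c,l)[:1]: print(c,l,round(d['conf'],2),np.round(d['at']),at_z(s,d['at'],z)[0])
    P=cloud(s,np.ones((384,512),bool))
    J=P[(np.hypot(P[:,0]-.503,P[:,1]-.003)<.058)&(P[:,2]>.046)&(P[:,2]<.062)]
    D=J[:,:2]; A=np.c_[2*D,np.ones(len(D))]; print('jar',cv2.minEnclosingCircle(D.astype(np.float32)))
    L=P[(np.hypot(P[:,0]-p[0],P[:,1]-p[1])<.06)&(abs(P[:,2]-zl-.008)<.008)]
    print('lid plane',len(L),np.linalg.lstsq(np.c_[L[:,:2]-p[:2],np.ones(len(L))],L[:,2],rcond=None)[0] if len(L)>20 else '', cv2.minEnclosingCircle(L[:,:2].astype(np.float32)) if len(L)>20 else '')
    x0,y0=((215,130) if c=='top' else (180,150))
    cv2.imwrite(f'pics/{c}3c.png',cv2.resize(s['color'][y0:y0+125,x0:x0+125,::-1],(500,500),interpolation=cv2.INTER_CUBIC))
E
python3 g.py
```

```text
24.4 [ 0.5041 -0.0525  0.1145] [[-0.9014 -0.433   0.    ]
 [-0.433   0.9014 -0.0004]
 [ 0.0002 -0.0004 -1.    ]] [ 0.5352  0.8994 -0.9119  2.0047  1.0409  0.8007  1.0056] [-0.2461 -0.4456 -1.915 ] 0.34985209687380053
top knob 0.57 [294. 191.] [ 0.5032 -0.0465  0.1337]
top lid 0.59 [292. 192.] [ 0.5028 -0.0462  0.0997]
top pin_tip 0.62 [271. 189.] [0.5156 0.0058 0.07  ]
top jar 0.97 [268. 195.] [0.5048 0.0098 0.    ]
jar ((0.5054241418838501, 0.008697434328496456), 0.05197267606854439)
lid plane 224 [ 0.0085 -0.005   0.1083] ((0.5052156448364258, -0.045847196131944656), 0.05135330185294151)
side knob 0.72 [230. 194.] [ 0.5083 -0.0518  0.1337]
side lid 0.6 [230. 200.] [ 0.4995 -0.0424  0.0997]
side pin_tip 0.91 [238. 203.] [ 0.5067 -0.0114  0.07  ]
side jar 0.66 [240. 219.] [ 0.502  -0.0038  0.    ]
jar ((0.5063172578811646, 0.002308334456756711), 0.05145477131009102)
lid plane 462 [-0.0196  0.0213  0.1087] ((0.5051140785217285, -0.05526908487081528), 0.052227720618247986)
```

The lid hangs level. Both cameras, each corrected by its own offset on the lid, put the jar axis at about (0.5045,0.0035). Moving over it and lowering gently.

play_rows:
  commands:
    - {"delta_rot": [0,0,0],"travel": [-0.05,0.1,0],"gripper": -1}
    - {"delta_rot": [0,0,0],"travel": [-0.11,0.22,0],"gripper": -1}
    - {"delta_rot": [0,0,0],"travel": [-0.16,0.335,0],"gripper": -1}
    - {"delta_rot": [0,0,0],"travel": [-0.16,0.335,0],"gripper": -1}
    - {"delta_rot": [0,0,0],"travel": [-0.16,0.335,0.1],"gripper": -1}
    - {"delta_rot": [0,0,0],"travel": [-0.16,0.335,0.17],"gripper": -1}
    - {"delta_rot": [0,0,0],"travel": [-0.16,0.335,0.2],"gripper": -1}
    - {"delta_rot": [0,0,0],"travel": [-0.16,0.335,0.21],"gripper": -1}
    - {"delta_rot": [0,0,0],"travel": [-0.16,0.335,0.22],"gripper": -1}
    - {"delta_rot": [0,0,0],"travel": [-0.16,0.335,0.22],"gripper": -1}

```text
clock: 26.15
tool_pos: [0.5043, 0.0025, 0.0815]
eef_rot: [-0.221, 0.975, -0.0, 0.0]
contact_force: [-0.1, -0.6, -2.2]
opening: 0.342
```

There is no contact force and the lid's underside is below the pin tip, so the hole is over the pin. Continuing down.

play_rows:
  commands:
    - {"delta_rot": [0,0,0],"travel": [0,0,0.02],"gripper": -1}
    - {"delta_rot": [0,0,0],"travel": [0,0,0.04],"gripper": -1}
    - {"delta_rot": [0,0,0],"travel": [0,0,0.055],"gripper": -1}
    - {"delta_rot": [0,0,0],"travel": [0,0,0.055],"gripper": -1}

```text
clock: 26.65
tool_pos: [0.5037, 0.0027, 0.0728]
eef_rot: [-0.221, 0.975, 0.0, -0.0]
contact_force: [-1.0, 1.4, -3.7]
opening: 0.346
```

play_rows:
  commands:
    - {"delta_rot": [0,0,0],"travel": [0,0,0.02],"gripper": -1}
    - {"delta_rot": [0,0,0],"travel": [0,0,0.035],"gripper": -1}
    - {"delta_rot": [0,0,0],"travel": [0,0,0.045],"gripper": -1}
    - {"delta_rot": [0,0,0],"travel": [0,0,0.055],"gripper": -1}
    - {"delta_rot": [0,0,0],"travel": [0,0,0.055],"gripper": -1}
  force: 60

```text
clock: 27.28
tool_pos: [0.5038, 0.0028, 0.0656]
eef_rot: [-0.221, 0.975, -0.0, 0.0]
contact_force: [-5.1, 0.5, 9.1]
opening: 0.342
```

play_rows:
  commands:
    - {"delta_rot": [0,0,0],"travel": [0.008,0.004,0],"gripper": -1}
    - {"delta_rot": [0,0,0],"travel": [0.012,0.006,0.008],"gripper": -1}
    - {"delta_rot": [0,0,0],"travel": [0.012,0.006,0.018],"gripper": -1}
    - {"delta_rot": [0,0,0],"travel": [0.012,0.006,0.018],"gripper": -1}
    - {"delta_rot": [0,0,0],"travel": [0.012,0.006,0.018],"gripper": -1}

```text
clock: 27.9
tool_pos: [0.5037, 0.0028, 0.0646]
eef_rot: [-0.221, 0.975, -0.001, 0.002]
contact_force: [-4.0, -2.5, 22.1]
opening: 0.343
```

```bash
sed -i 's/3c.png/4c.png/;s/3.png/4.png/' g.py
cat >> g.py <<'E'
P=cloud(s,np.ones((384,512),bool))
B=P[(np.hypot(P[:,0]-.5,P[:,1]-.19)<.15)&(P[:,2]>.004)]; print('cup zmax',B[:,2].max())
for d in viewer.pinpoint('side','cup')[:2]: print('cup',round(d['conf'],2),np.round(d['at']),at_z(s,d['at'],0)[0])
cv2.imwrite('pics/side4c.png',cv2.resize(s['color'][130:300,160:360,::-1],None,fx=4,fy=3.5,interpolation=cv2.INTER_CUBIC))
E
python3 g.py
```

```text
27.9 [0.5037 0.0028 0.0646] [[-0.9024 -0.4309  0.0047]
 [-0.4309  0.9024 -0.001 ]
 [-0.0038 -0.0029 -1.    ]] [ 0.3835  0.969  -0.8334  2.0401  1.1832  0.7216  0.7731] [-4.0015 -2.5348 22.1182] 0.3431439703395679
top lid 0.63 [190. 165.] [0.5841 0.2135 0.0498]
jar ((0.4842885136604309, 0.016979625448584557), 0.045731350779533386)
lid plane 143 [ 0.0381 -0.0286  0.0595] ((0.4842885136604309, 0.016979625448584557), 0.045731350779533386)
side knob 0.62 [242. 196.] [0.5075 0.0108 0.0838]
side lid 0.7 [239. 204.] [0.497  0.0049 0.0498]
side pin_tip 0.81 [240. 199.] [0.5004 0.0068 0.07  ]
side jar 0.77 [238. 218.] [ 0.4959 -0.0008  0.    ]
jar ((0.5041332840919495, 0.003242871491238475), 0.0526137538254261)
lid plane 406 [-0.0172  0.0309  0.0594] ((0.5045145153999329, 0.0032981240656226873), 0.05254235491156578)
cup zmax 0.17365548523010776
cup 0.5 [231. 180.] [0.3664 0.171  0.    ]
```

View pics/side4c.png

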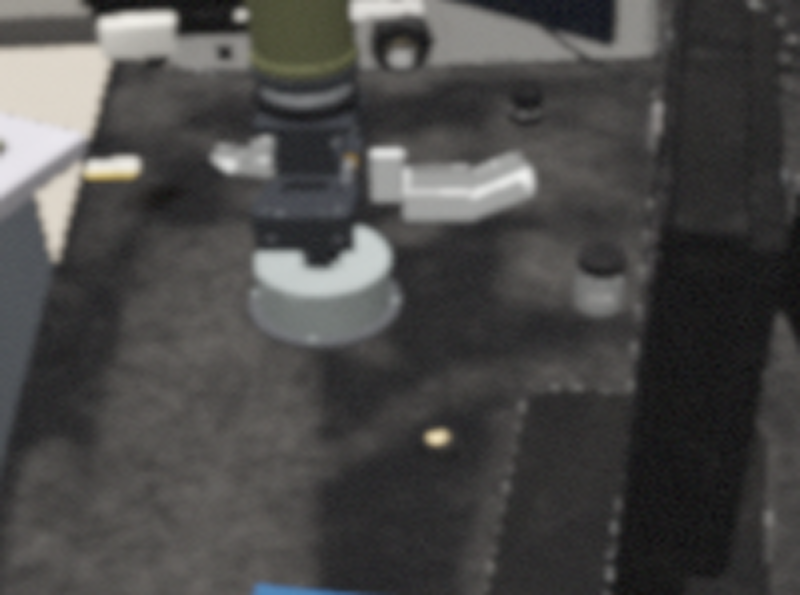

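Side view: the lid sits flush on the jar at about (320,270) with the gripper on the knob, the cup stands upright at (465,190), and the can is at (600,280), unmoved. The push of 22 N at a hard stop is above the 13.5 N the spring needs. I'll let it settle and then hand in.

play_rows:
  commands:
    - {"delta_rot": [0,0,0],"travel": [0,0,0],"gripper": -1}
    - {"delta_rot": [0,0,0],"travel": [0,0,0],"gripper": -1}
    - {"delta_rot": [0,0,0],"travel": [0,0,0],"gripper": -1}
    - {"delta_rot": [0,0,0],"travel": [0,0,0],"gripper": -1}

```text
clock: 28.95
tool_pos: [0.5037, 0.0028, 0.0646]
eef_rot: [-0.221, 0.975, -0.001, 0.002]
contact_force: [-3.8, -2.2, 23.3]
opening: 0.348
```

```bash
python3 -c "
from plant import r
s=r.get_state();print(s['tool_pos'],s['contact_force'],s['opening'],abs(s['qd']).max());print(r.finish_job())"
```

```text
[0.50373984 0.00281063 0.0646493 ] [-3.80816291 -2.18853695 23.27892272] 0.34832182983789606 0.002495370952424711
the job is handed in; nothing more can be done
None
```

I poured the balls from the larger cup into the jar, stood the empty cup upright left of the jar, put the lid on the pin and pressed it home. I handed the job in at about 29 s with the knob still gripped and pushed; it reported no verdict.

**Last checks:**
- **Lid:** its underside is at about 50 mm by tool height, and the steady push is 23 N against a hard stop. The spring needs at most 13.5 N, so I take the seal as fully pressed. In the side view the lid and jar centres agree to within 1 mm.
- **Balls:** I counted six in the jar from the top view after pouring, and saw none on the bench.
- **Cup and bystanders:** in the last picture the cup stood upright and the can looked unmoved. I did not check the dropper or the sample puck again at the end.

**What disagreed:**
- A side load of about 4 N on the pin remained; shifting the lid by about 2 mm reduced it only slightly.
- With the arm over the jar, the top camera saw too little of the lid and jar to measure them, so I used the side view and the force reading.
- The first pour direction, lip toward the robot, ran joint 6 close to its limit. I turned the cup about half round and poured from the robot's side.

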